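# Clear the stone chips and turn the marble block on the carving desk

## Robot

A 7-joint arm with a two-finger parallel gripper is mounted at the origin on the work surface. World frame = base frame: x ahead of the robot, y to its left, z up, the work surface at z = 0. Lengths are in m, angles in degrees, forces in N, time in s.
With the tool pointing down it reaches from about 0.425 to 0.825 m from the base axis. Payload 3.6 kg.
Tool frame: the origin (TCP) lies on the centre line of the jaws, within the pads' length; the fingertips stand 14 mm ahead of it and the grasp point (between the pads) lies 5 mm behind it; z points along the fingers, y is the line along which they close (so a half turn about z gives the same grasp; the last joint's range is limited). The gripper opens to 93 mm and grips with 3 to 60 N. Pads are 15 mm wide; open, the fingers measure 128 mm over their backs; the gripper's body (75 mm by 188 mm) begins 65 mm behind the grasp point.
Start: joints at [73.883, 35.231, -0.722, 81.555, 0.464, 63.22, -2.315], TCP at [0.164, -0.629, 0.233] pointing down, gripper open.
Joint ranges: [-178.69, 178.69], [-17.37, 117.87], [-77.05, 75.6], [15.02, 138.74], [-78.02, 258.01], [0.78, 113.62], [-162.83, 162.83]. Speed limits (degrees/s): [159.86, 159.86, 180, 180, 180, 180, 180].

## Interface

Orientations are given as [roll, pitch, yaw] about the fixed x, y, z axes, in that order (R = Rz(yaw) Ry(pitch) Rx(roll)).
In Python, from rig import ctrl, cams gives the robot as it stands.
- The arm moves only by the shell command python3 -m creep 'ROWS' [OPENING] [FORCE]. ROWS is JSON, a list of rows, each an object of numbers: "x", "y", "z": the shift along the tool's x, y, z in m; "yaw": the turn about the tool's z in rad. A call has 1 to 5 rows; each row shifts and turns the commanded pose from where the row before left it, along the tool's axes as they then stand; what a row does not reach is not made up. A row lasts 1/12 s, in which the tool goes at most 41.7 mm and 7.16 degrees, less where a joint would pass 70% of its speed; a pose out of reach is approached as far as the arm can. A call with a gripper value outside its range is refused whole. OPENING is the finger opening in m, from 0 to 0.093, set as the call begins (- or left out, the last holds). The fingers move at their own pace and stop on an object; FORCE is the grip in N (left out, the last holds). Time passes only in rows, so rows that do not move let the fingers close. It gives the time, the measured TCP pose, the force, the opening and the grip force at its end, in the units of the state.
- ctrl.get_obs(): the state, without advancing time (a new reading comes with each control period).
- cams.capture(name): name is "scene" or "top"; returns the picture (480x640x3 uint8, red, green, blue); there is no depth.
- cams.get_calibration(name): a dict with "vfov" (degrees; the focal length in pixels is half the picture's height over the tangent of half this angle, whatever the lens; pixels are square), "cx", "cy" (the principal point, pixels), "R" (3x3) and "t" (3): a world point X has camera coordinates R X + t. Camera axes: x right, y down, z forward; pixel columns grow to the right and rows downward; lengths in m; the calibration is good to about 2 mm. A picture is of the moment at which its call begins. get_calibration takes no time and is no camera call.
- ctrl.sign_off(): hands the job in; it is judged then, once.
The state is a dict: "clock": time; "q": joint angles; "qd": joint speeds; "tau": joint torques, N m; "ee_pos": TCP position; "eef_rot": TCP orientation; "force": force on the tool from outside, world axes, zero at the start; "moment": the same for the moment, N m; "gripper_width": finger opening in m; "grip_force": force on a finger pad.
Only numpy, scipy, OpenCV 4.12 (cv2) and the standard library are available. Lean on these libraries where they do the work, as an engineer would, in place of code of your own. Each camera call takes 0.05 s, during which the arm holds its last target. There are 200 camera calls.

## Task

One border of the little marble block is carved. With the scraper block (keep your fingers off the chips) sweep the three loose stone chips along the ledge of the sloped carving desk and off its end into the steel catch tray there; then give the marble block a quarter turn so that its plain end sits flush against the ledge, the notched end uphill, lying flat on the board. Leave the scraper standing upright on the table, and do not disturb the other things.

Things in the scene. Friction and masses are not known exactly. Their poses are not given: they have to be found in the camera images.
- board: Plywood board of the carving desk (fixed), falling 25 deg away from the robot to a ledge along its far edge. Origin: on the surface, 45 mm above the table, mid-width, at the uphill face of the ledge. x up the slope (towards the robot), y along the ledge, away from the tray, z square out of the board. Board x -16..144, y -170..170 mm. Ledge: x -16..0 mm, full width, 12 mm proud, ends open.
- tray: Open steel catch tray fixed at the desk's -y end (the robot's left), 170 x 140 mm outside, walls 4 mm thick, 22 mm high, below the board. Origin: centre of its underside, on the table; z up. It lies under the ledge's end: what is pushed over that end falls in. Its near wall stands just under the board's edge.
- block: White marble block, 96 mm long (y) x 56 mm wide (x) x 40 mm thick (z), about 0.55 kg. Origin: centre of its underside. Starts flat on the board, at the end of the ledge away from the tray, one long side (-x) against the ledge, notched end (-y) towards the tray. Notch: slot 16 mm wide, 14 mm deep, through the thickness. A thin dark carved line runs along the -x side of the top.
- block_plain_end (a point): Centre of the block's plain end face (its +y end), half way up the thickness.
- block_notch_end (a point): Centre of the block's notched end (its -y end), half way up the thickness.
- chip1: White marble chip 20 x 28 x 11 mm. Origin: centre of its underside. Lies on the board in the angle of the ledge, between the block and the tray end; nearest to the block of the three.
- chip2: White marble chip 24 x 20 x 13 mm, origin as chip1, lies along the ledge, the middle one.
- chip3: White marble chip 18 x 32 x 10 mm, origin as chip1, lies along the ledge, nearest to the tray.
- scraper: Scraper: an upright wooden block with a steel shoe, standing on the table to the right of the desk. 64 mm (x) x 30 mm (y) x 80 mm high (z); the shoe is the lowest 12 mm and is 66 x 32 mm. Origin: centre of its underside. Grip it across y.
- mallet: Bystander: round wooden mallet standing on its head, 62 mm across, 115 mm high; origin at the underside. It and the scraper may stand in each other's place.
- stone: Bystander: flat grey sharpening stone 50 x 150 x 25 mm on the table beyond the desk; origin at the centre of its underside.
- mug: Bystander: steel mug, 76 mm across, 85 mm high, on the left.
- bowl: Bystander: white bowl, 140 mm across, 50 mm high, on the left.
- tin: Bystander: steel tin, 80 mm across, 60 mm high, near the tray on the robot's side.
- brush: Bystander: brush lying on the table at the far right.
- jar: Bystander: glass jar, 70 mm across, 90 mm high, right of the desk, far side.

How it is judged:
By the outcome, as a careful person would: the job done as asked, in the order asked, and still so for the second after the job is handed in, with the robot touching nothing.
It also fails if it takes over 67 s, if anything falls off the work surface, if the arm or the gripper's body presses on something with over 40 N, if the wrist force passes 120 N, or if a joint passes its speed limit or range.

## Working session

There is one attempt and no reset: what is moved stays moved. The work goes in short steps, Python scripts to look and compute and a shell command to move; the robot and the scene stay as the last step left them, time stands still between calls to the robot, and variables do not carry over. Pictures are saved under pics/ and viewed, at most 10 in all, crops included, and the job is handed in when it is done.

```bash
ls; mkdir -p pics; python3 - <<'E'
from rig import ctrl,cams
import cv2,numpy as np
for n in("scene","top"):
    cv2.imwrite(f"pics/{n}0.png",cams.capture(n)[:,:,::-1]); c=cams.get_calibration(n); print(n,c)
o=ctrl.get_obs(); print(o)
E
```

```text
pics
scene {'vfov': 43.539842143636434, 'cx': 314.03383562146496, 'cy': 233.75299199649052, 'R': array([[-0.78837799,  0.61490663,  0.01870805],
       [ 0.37749008,  0.50754829, -0.77452952],
       [-0.48575857, -0.60355992, -0.63226105]]), 't': array([ 0.4733973 , -0.17962242,  1.69879603])}
top {'vfov': 49.339753693059066, 'cx': 320.88654583522913, 'cy': 241.91864239844654, 'R': array([[ 9.06573132e-02, -9.95881689e-01, -9.55332110e-04],
       [-9.72733958e-01, -8.83444167e-02, -2.14438596e-01],
       [ 2.13471073e-01,  2.03697109e-02, -9.76737005e-01]]), 't': array([-0.03518514,  0.58856681,  1.29181535])}
{'clock': 0.1, 'q': array([73.88213413, 35.28370183, -0.7235517 , 81.62913974,  0.4646016 ,
       63.21896722, -2.31564708]), 'qd': array([-0.01347976, -0.20936283,  0.10517481, -0.16064659,  0.02257372,
        0.07830402,  0.08593033]), 'tau': array([ 7.12234159e-04, -4.60042083e+01,  2.10067104e-01, -1.66245908e+01,
       -6.11595833e-02,  1.69360265e-02,  1.09750640e-04]), 'ee_pos': array([ 0.16369053, -0.62837251,  0.23161437]), 'eef_rot': array([-1.79871077e+02,  1.56911489e-03,  1.46031491e+01]), 'force': array([ 0.16496361,  1.01412416, -0.43808591]), 'moment': array([-0.01127711, -0.03269681, -0.00312845]), 'grip_force': 0.0, 'gripper_width': 0.09289106197582249}
```

View pics/scene0.png

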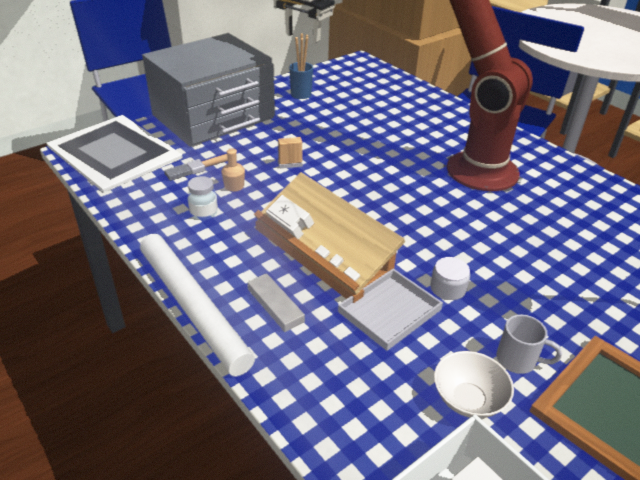

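View pics/top0.png

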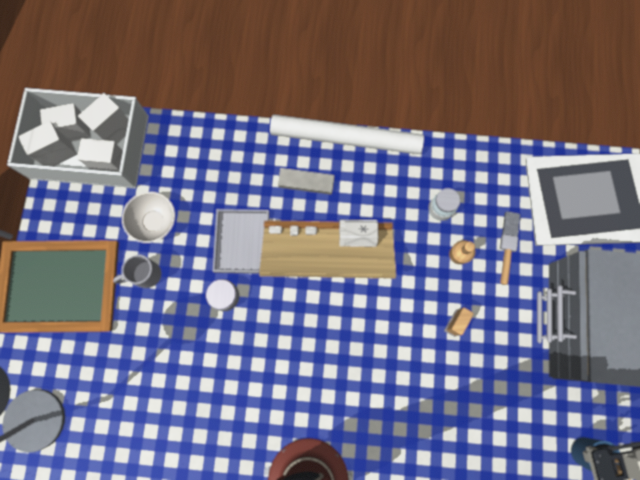

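```bash
python3 - <<'E'
import cv2
t=cv2.imread("pics/top0.png");s=cv2.imread("pics/scene0.png")
cv2.imwrite("pics/c1.png",cv2.resize(t[195:345,205:405+75+5][:, :],None,fx=2.8,fy=2.8,interpolation=cv2.INTER_CUBIC))
cv2.imwrite("pics/c2.png",cv2.resize(s[130:310,220:420],None,fx=3.3,fy=3.3,interpolation=cv2.INTER_CUBIC))
E
```

```text
(no output)
```

View pics/c1.png

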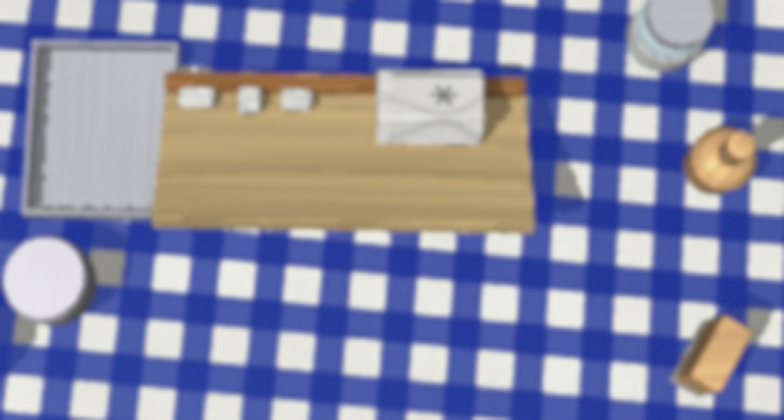

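View pics/c2.png

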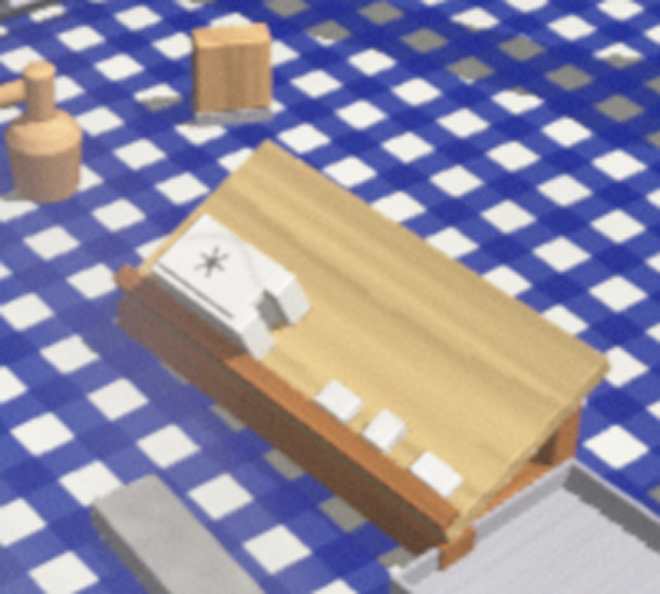

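```bash
cat > h.py <<'E'
import numpy as np,cv2
from rig import ctrl,cams
def cal(n):
    c=cams.get_calibration(n); f=240/np.tan(np.radians(c["vfov"]/2)); return f,c["cx"],c["cy"],np.array(c["R"]),np.array(c["t"])
def ray(n,u,v):
    f,cx,cy,R,t=cal(n); d=R.T@np.array([(u-cx)/f,(v-cy)/f,1]); return -R.T@t,d
def onz(n,u,v,z):
    o,d=ray(n,u,v); return o+d*(z-o[2])/d[2]
def onplane(n,u,v,p,nn):
    o,d=ray(n,u,v); return o+d*(np.dot(p-o,nn)/np.dot(d,nn))
def proj(n,X):
    f,cx,cy,R,t=cal(n); c=R@np.asarray(X)+t; return f*c[0]/c[2]+cx,f*c[1]/c[2]+cy
def tri(a,b):
    (o1,d1),(o2,d2)=ray("top",*a),ray("scene",*b)
    A=np.stack([d1,-d2],1); s=np.linalg.lstsq(A,o2-o1,rcond=None)[0]
    p,q=o1+s[0]*d1,o2+s[1]*d2; return (p+q)/2,np.linalg.norm(p-q)
E
python3 - <<'E'
from h import *
np.set_printoptions(precision=4,suppress=True)
T=lambda u,v:(205+u/2.8-.32,195+v/2.8-.32)
S=lambda u,v:(220+u/3.3-.35,130+v/3.3-.35)
P={}
for k,a,b in [("upL",T(153,227),S(606,365)),("upR",T(534,231),S(266,142)),("ledgeL",T(167,90),None)]:
    if b: print(k,*tri(a,b),onz("top",*a,.1059)); P[k]=onz("top",*a,.1059)
d=P["upL"]-P["upR"]; print("width",np.linalg.norm(d),"ydir angle",np.degrees(np.arctan2(-d[1],-d[0])))
for k,a in [("ledge L out",T(168,73)),("ledge R out",T(527,79))]: print(k,onz("top",*a,.0491))
# scraper & others by colour
for n in("top","scene"):
    im=cv2.imread(f"pics/{n}0.png"); hsv=cv2.cvtColor(im,cv2.COLOR_BGR2HSV)
    m=cv2.inRange(hsv,(8,70,110),(28,255,255))
    N,L,s,c=cv2.connectedComponentsWithStats(m)
    for i in range(1,N):
        if 60<s[i,4]<12000 and 100<c[i][1]<400: print(n,i,s[i],c[i],cv2.minAreaRect(np.argwhere(L==i)[:,::-1].astype(np.float32)))
E
```

```text
upL [0.4831 0.1631 0.0921] 0.0006918753362560514 [0.4809 0.1615 0.1059]
upR [ 0.5093 -0.1755  0.0975] 0.00018487633699902357 [ 0.5078 -0.1744  0.1059]
width 0.3369239073945224 ydir angle -85.41389842227028
ledge L out [0.6362 0.1719 0.0491]
ledge R out [ 0.6611 -0.1664  0.0491]
top 99 [393  74  16  54 285] [402.7649 105.2351] ((403.6728820800781, 101.44479370117188), (9.532305717468262, 54.56233215332031), 12.757533073425293)
top 130 [518  91  12  48 235] [523.9021 116.4936] ((522.988525390625, 114.62155151367188), (47.09959030151367, 10.601194381713867), 88.26429748535156)
top 223 [ 260  221  135   57 5760] [323.9458 252.8076] ((327.4195556640625, 248.92581176757812), (134.123291015625, 54.11832046508789), 1.0416266918182373)
top 224 [   0  241  117   91 3443] [ 59.7703 284.9686] ((58.0, 286.0), (90.0, 116.0), 90.0)
top 225 [450 241  25  22 432] [462.1921 251.6319] ((462.0, 251.5), (21.0, 24.0), 90.0)
top 226 [501 250  10  34 212] [505.6698 266.7925] ((505.7538757324219, 266.46923828125), (6.325770854949951, 33.737449645996094), 7.125016689300537)
top 227 [448 308  25  27 365] [460.4137 321.8685] ((459.80767822265625, 321.4615478515625), (15.256270408630371, 28.03184700012207), 29.744882583618164)
scene 32 [625 119  15  19 175] [633.7371 128.2114] ((632.0, 128.0), (18.0, 14.0), 90.0)
scene 33 [279 137  23  27 569] [290.0018 150.2619] ((290.0, 150.0), (26.0, 22.0), 90.0)
scene 35 [203 149  41  41 628] [229.9236 167.7229] ((226.47802734375, 172.2024383544922), (40.020057678222656, 34.08340072631836), 65.224853515625)
scene 46 [ 255  173  149  130 7273] [338.3403 234.5822] ((329.0029602050781, 233.60826110839844), (142.577392578125, 80.02338409423828), 36.59108352661133)
```

```bash
python3 - <<'E'
from h import *
np.set_printoptions(precision=4,suppress=True)
t=cv2.imread("pics/top0.png");s=cv2.imread("pics/scene0.png")
r=lambda a,k:cv2.resize(a,None,fx=k,fy=k,interpolation=cv2.INTER_CUBIC)
A=np.hstack([r(t[300:340,440:480],9),r(s[130:170,270:310],9)])
cv2.imwrite("pics/c3.png",A)
hsv=cv2.cvtColor(t,cv2.COLOR_BGR2HSV); m=cv2.inRange(hsv,(4,70,60),(28,255,255))
N,L,st,c=cv2.connectedComponentsWithStats(m); m=(L==L[255,330])
def fit(cols,f,z):
    p=np.array([onz("top",u,f(np.flatnonzero(m[215:290,u]))+215,z)[:2] for u in cols]); 
    k=np.polyfit(p[:,1],p[:,0],1); r=p[:,0]-np.polyval(k,p[:,1]); g=abs(r)<.003; k=np.polyfit(p[g,1],p[g,0],1); return k,abs(r).max()
print("outer ledge",fit(list(range(268,335))+list(range(382,390)),lambda a:a.min()-.5,.0491))
print("uphill lower",fit(range(265,390),lambda a:a.max()+.5,.1059))
rows=range(240,275)
for f,e in((np.min,-.5),(np.max,.5)):
    print([onz("top",f(np.flatnonzero(m[v]))+e,v,z)[:3].round(4) for v,z in((240,.065),(272,.1))])
E
```

```text
outer ledge (array([-0.0738,  0.649 ]), np.float64(0.0023929993082139056))
uphill lower (array([-0.0722,  0.4954]), np.float64(0.0016024150761040357))
[array([0.5807, 0.167 , 0.065 ]), array([0.4911, 0.1629, 0.1   ])]
[array([ 0.611 , -0.1663,  0.065 ]), array([ 0.5216, -0.1721,  0.1   ])]
```

View pics/c3.png

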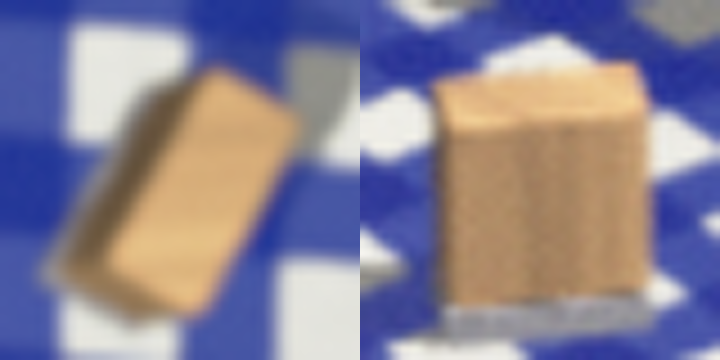

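```bash
cat >> h.py <<'E'
a=np.radians(25); al=np.radians(4.22)
O=np.array([.629,.0037,.045]); aw=np.array([np.cos(al),np.sin(al),0])
BX=-aw*np.cos(a)+np.array([0,0,np.sin(a)]); BZ=aw*np.sin(a)+np.array([0,0,np.cos(a)]); BY=np.cross(BZ,BX)
B=np.stack([BX,BY,BZ],1)
def onb(n,u,v,z): return B.T@(onplane(n,u,v,O+BZ*z,BZ)-O)   # board coords, m
def tool():
    o=ctrl.get_obs(); y=np.radians(o["eef_rot"][2]); return o,np.array([np.cos(y),np.sin(y)]),np.array([np.sin(y),-np.cos(y)])
def to(x,y,z,yaw=None):   # needed shift in tool axes for target, tool down; yaw deg world
    o,tx,ty=tool(); d=np.array([x,y,z])-o["ee_pos"]
    print("tcp",o["ee_pos"].round(4),o["eef_rot"].round(2),"F",np.round(o["force"],1),"t",round(o["clock"],2),"w",round(o["gripper_width"],4))
    print("shift tool x %.4f y %.4f z %.4f"%(d[:2]@tx,d[:2]@ty,-d[2]), "yaw rad %.4f"%(-np.radians(yaw-o["eef_rot"][2])) if yaw is not None else "")
E
python3 - <<'E'
from h import *
np.set_printoptions(precision=4,suppress=True)
print(B)
c=[(440+u/9-.45,300+v/9-.45) for u,v in((217,65),(302,122),(200,318),(110,262))]
P=np.array([onz("top",*q,.08)[:2] for q in c]); print(P,P.mean(0))
for i in range(4):
    d=P[(i+1)%4]-P[i]; print(np.linalg.norm(d),np.degrees(np.arctan2(d[1],d[0])))
c=[(270+u/9-.45,130+v/9-.45) for u,v in((73,83),(275,62),(290,105),(85,135))]
P=np.array([onz("scene",*q,.08)[:2] for q in c]); print("scene",P.mean(0),P)
t=cv2.imread("pics/top0.png"); hsv=cv2.cvtColor(t,cv2.COLOR_BGR2HSV)
m=cv2.inRange(hsv,(0,0,150),(180,50,255)); m[:222]=0;m[275:]=0;m[:,:262]=0;m[:,394:]=0
N,L,s,cc=cv2.connectedComponentsWithStats(m)
for i in range(1,N):
    if s[i,4]>20:
        x,y,w,h,_=s[i]; z=.04 if s[i,4]>400 else .011
        print(s[i],"board y range mm",onb("top",x-.5,cc[i][1],z)[1]*1e3,onb("top",x+w-.5,cc[i][1],z)[1]*1e3,"centre",onb("top",*cc[i],z)*1e3)
S=lambda u,v:(220+u/3.3-.35,130+v/3.3-.35)
for n,p,z in(("blk plain/ledge top",S(152,262),.04),("blk plain up top",S(205,215),.04),("notch up top",S(297,280),.04),("notch dn top",S(240,340),.04),("c1",S(337,400),.011),("c2",S(384,430),.013),("c3",S(436,470),.01)): print(n,onb("scene",*p,z)*1e3)
to(*O)
E
```

```text
[[-0.9039  0.0736  0.4215]
 [-0.0667 -0.9973  0.0311]
 [ 0.4226 -0.      0.9063]]
[[ 0.4531 -0.3517]
 [ 0.4395 -0.3756]
 [ 0.3835 -0.3493]
 [ 0.3964 -0.3242]] [ 0.4181 -0.3502]
0.027494792341472802 -119.63095456569243
0.0618648984530926 154.8379505157454
0.028248733592368944 62.7522204707037
0.06298445417803672 -25.90693272123014
scene [ 0.42   -0.3427] [[ 0.4421 -0.3685]
 [ 0.3845 -0.3422]
 [ 0.3964 -0.3188]
 [ 0.4569 -0.3412]]
[262 222   2  24  38] board y range mm -172.68156837546246 -167.47399511865441 centre [  20.1485 -170.4204   11.    ]
[339 222  39  25 950] board y range mm 26.94522779022048 125.69967825613759 centre [45.2621 76.5527 40.    ]
[269 226  13   8  96] board y range mm -155.0283219133003 -121.05307278403009 centre [  11.9899 -138.6686   11.    ]
[290 226   8  10  77] board y range mm -99.9586254147455 -79.0705381939472 centre [ 14.386  -89.3966  11.    ]
[305 226  12   9  87] board y range mm -60.813939063829785 -29.455313057696564 centre [ 12.7619 -45.842   11.    ]
blk plain/ledge top [  2.7963 124.2187  40.    ]
blk plain up top [ 53.4799 120.406   40.    ]
notch up top [52.5473 21.3895 40.    ]
notch dn top [-5.0885 20.3342 40.    ]
c1 [  8.073  -50.9926  11.    ]
c2 [  9.901  -95.4275  13.    ]
c3 [   9.4702 -143.026    10.    ]
tcp [ 0.1637 -0.6284  0.2316] [-179.87    0.     14.6 ] F [ 0.2  1.  -0.4] t 0.1 w 0.0929
shift tool x 0.6096 y -0.4943 z 0.1866
```

```bash
R='{"x":0.0317,"y":-0.0208}'; python3 -m creep '[{"x":0.0317,"y":-0.0208},{"x":0.0317,"y":-0.0208},{"x":0.0317,"y":-0.0208},{"x":0.0317,"y":-0.0208},{"x":0.0317,"y":-0.0208}]' 0.093 40
python3 -m creep '[{"x":0.0317,"y":-0.0208},{"x":0.0317,"y":-0.0208},{"x":0.0317,"y":-0.0208},{"x":0.0317,"y":-0.0208},{"x":0.0317,"y":-0.0208}]'
python3 -m creep '[{"yaw":0.118},{"yaw":0.118},{"yaw":0.118},{"yaw":0.118},{"yaw":0.118}]'
python3 -m creep '[{"yaw":0.118},{}]'
python3 -c "
from h import *
to(.4185,-.3475,.055,-26)
for n in('top','scene'):
  cv2.imwrite('pics/'+n+'1.png',cams.capture(n)[:,:,::-1])
t=cv2.imread('pics/top1.png');s=cv2.imread('pics/scene1.png')
r=lambda a,k:cv2.resize(a,None,fx=k,fy=k,interpolation=cv2.INTER_CUBIC)
cv2.imwrite('pics/c4.png',np.hstack([r(t[260:380,400:520],3.3),r(s[60:180,230:350],3.3)]))
o=ctrl.get_obs()
for n in('top','scene'): print(n,proj(n,o['ee_pos']),proj(n,o['ee_pos']+[0,0,-.014]))
"
```

```text
tcp [ 0.1637 -0.6284  0.2316] [-179.87    0.     14.6 ] F [ 0.2  1.  -0.4] t 0.1 w 0.0929
shift tool x 0.3174 y -0.2076 z 0.1766 yaw rad 0.7087
top (np.float64(611.8057154716278), np.float64(450.9763239470549)) (np.float64(608.1991613347735), np.float64(449.8047186992079))
scene (np.float64(301.74123611227196), np.float64(33.70443409094844)) (np.float64(301.71512491277065), np.float64(38.157918337614035))$[0]: bad value
$[0]: bad value
$[0]: bad value
$[0]: bad value
```

View pics/c4.png

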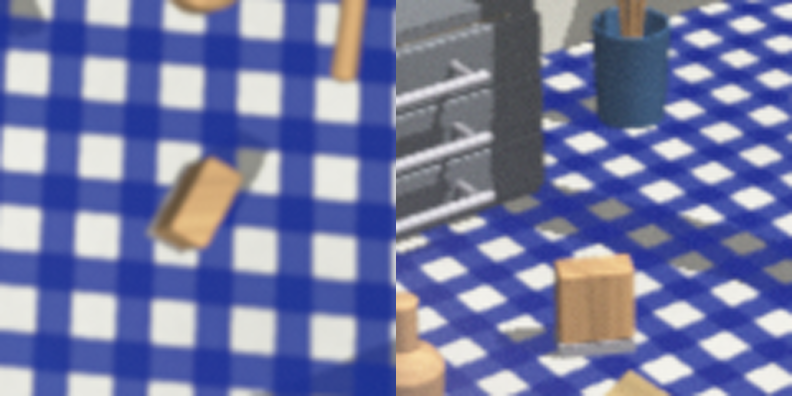

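The picture shows the scraper alone and unmoved (about 460,322 in the top view): the moves were refused, so rows probably need all four keys.

```bash
python3 -m creep '[{"x":0.0317,"y":-0.0208,"z":0,"yaw":0},{"x":0.0317,"y":-0.0208,"z":0,"yaw":0},{"x":0.0317,"y":-0.0208,"z":0,"yaw":0},{"x":0.0317,"y":-0.0208,"z":0,"yaw":0},{"x":0.0317,"y":-0.0208,"z":0,"yaw":0}]' 0.093 40
```

```text
clock: 0.62
ee_pos: [0.2918, -0.4868, 0.2325]
eef_rot: [-180.0, -0.0, 14.6]
force: [0.8, -0.4, 1.0]
gripper_width: 0.0931
grip_force: 0.0
```

```bash
python3 -m creep '[{"x":0.0317,"y":-0.0208,"z":0,"yaw":0},{"x":0.0317,"y":-0.0208,"z":0,"yaw":0},{"x":0.0317,"y":-0.0208,"z":0,"yaw":0},{"x":0.0317,"y":-0.0208,"z":0,"yaw":0},{"x":0.0317,"y":-0.0208,"z":0,"yaw":0}]'
python3 -m creep '[{"x":0,"y":0,"z":0,"yaw":0.118},{"x":0,"y":0,"z":0,"yaw":0.118},{"x":0,"y":0,"z":0,"yaw":0.118},{"x":0,"y":0,"z":0,"yaw":0.118},{"x":0,"y":0,"z":0,"yaw":0.118}]'
python3 -m creep '[{"x":0,"y":0,"z":0,"yaw":0.118},{"x":0,"y":0,"z":0,"yaw":0},{"x":0,"y":0,"z":0,"yaw":0}]'
python3 -c "
from h import *
to(.4185,-.3475,.055,-26)
for n in('top','scene'):
  cv2.imwrite('pics/'+n+'1.png',cams.capture(n)[:,:,::-1])
t=cv2.imread('pics/top1.png');s=cv2.imread('pics/scene1.png')
r=lambda a,k:cv2.resize(a,None,fx=k,fy=k,interpolation=cv2.INTER_CUBIC)
cv2.imwrite('pics/c5.png',np.hstack([r(t[260:380,400:520],3.3),r(s[60:180,230:350],3.3)]))
o=ctrl.get_obs()
_,tx,ty=tool()
for n in('top','scene'):
  print(n,[np.round(proj(n,o['ee_pos']+np.r_[k*ty*.0465,-.014]),1) for k in(-1,0,1)])
"
```

```text
clock: 1.03
ee_pos: [0.419, -0.3462, 0.2327]
eef_rot: [-180.0, 0.0, 14.6]
force: [-0.4, -0.3, -0.3]
gripper_width: 0.0928
grip_force: 0.0
clock: 1.45
ee_pos: [0.4182, -0.3476, 0.2326]
eef_rot: [-180.0, 0.0, -19.5]
force: [-0.4, -0.1, -0.0]
gripper_width: 0.0932
grip_force: 0.0
clock: 1.7
ee_pos: [0.4182, -0.3476, 0.2325]
eef_rot: [180.0, 0.0, -25.8]
force: [0.3, 0.3, 0.5]
gripper_width: 0.0929
grip_force: 0.0
tcp [ 0.4182 -0.3476  0.2325] [ 1.800e+02  2.000e-02 -2.578e+01] F [0.3 0.3 0.5] t 1.7 w 0.0929
shift tool x 0.0003 y -0.0002 z 0.1775 yaw rad 0.0039
top [array([459.4, 305.7]), array([477.9, 316.5]), array([496.6, 327.4])]
scene [array([292. , 100.9]), array([288.7,  92.8]), array([285.6,  85.1])]
```

View pics/c5.png

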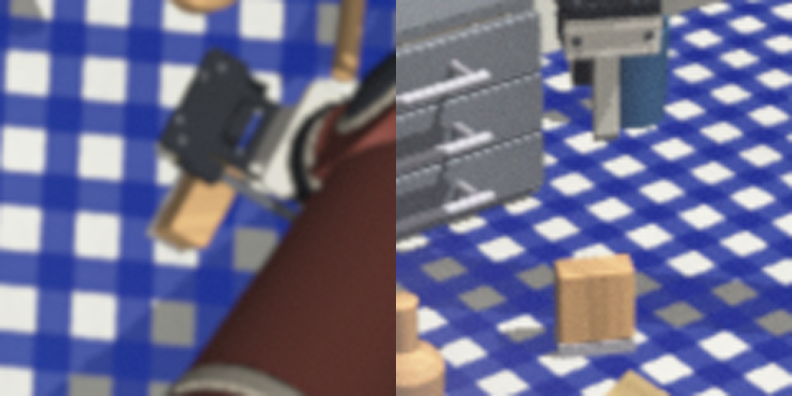

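Gripper is above the scraper (finger tip at scene ≈ 293,101, as predicted by the calibration); descending and gripping.

```bash
python3 -m creep '[{"x":0,"y":0,"z":0.0355,"yaw":0},{"x":0,"y":0,"z":0.0355,"yaw":0},{"x":0,"y":0,"z":0.0355,"yaw":0},{"x":0,"y":0,"z":0.0355,"yaw":0},{"x":0,"y":0,"z":0.0350,"yaw":0}]'
python3 -m creep '[{"x":0,"y":0,"z":0,"yaw":0},{"x":0,"y":0,"z":0,"yaw":0},{"x":0,"y":0,"z":0,"yaw":0},{"x":0,"y":0,"z":0,"yaw":0},{"x":0,"y":0,"z":0,"yaw":0}]' 0.0 40
python3 -m creep '[{"x":0,"y":0,"z":0,"yaw":0},{"x":0,"y":0,"z":0,"yaw":0},{"x":0,"y":0,"z":0,"yaw":0},{"x":0,"y":0,"z":0,"yaw":0},{"x":0,"y":0,"z":0,"yaw":0}]'
```

```text
clock: 2.22
ee_pos: [0.4183, -0.3479, 0.0544]
eef_rot: [-180.0, -0.1, -25.9]
force: [0.7, 0.2, -0.0]
gripper_width: 0.0931
grip_force: 0.0
clock: 2.63
ee_pos: [0.4195, -0.3489, 0.058]
eef_rot: [179.9, -0.3, -26.0]
force: [-0.4, -0.6, -0.3]
gripper_width: 0.0641
grip_force: 0.0
clock: 3.05
ee_pos: [0.4182, -0.3478, 0.0558]
eef_rot: [-180.0, -0.0, -26.0]
force: [-0.3, 0.4, 0.8]
gripper_width: 0.031
grip_force: 0.8
```

```bash
python3 -m creep '[{"x":0,"y":0,"z":0,"yaw":0},{"x":0,"y":0,"z":-0.005,"yaw":0},{"x":0,"y":0,"z":-0.035,"yaw":0},{"x":0,"y":0,"z":-0.035,"yaw":0},{"x":0,"y":0,"z":-0.035,"yaw":0}]'
python3 -m creep '[{"x":0,"y":0,"z":-0.035,"yaw":-0.105},{"x":0,"y":0,"z":0,"yaw":-0.105},{"x":0,"y":0,"z":0,"yaw":-0.105},{"x":0,"y":0,"z":0,"yaw":-0.105},{"x":0,"y":0,"z":0,"yaw":-0.107}]'
python3 -m creep '[{"x":0,"y":0,"z":0,"yaw":0}]'
python3 -c "
from h import *
to(.640,.009,.2,4.2)"
```

```text
clock: 3.47
ee_pos: [0.4173, -0.3472, 0.1662]
eef_rot: [-180.0, 0.2, -26.0]
force: [1.1, -0.8, -2.7]
gripper_width: 0.0298
grip_force: 40.0
clock: 3.88
ee_pos: [0.4176, -0.3474, 0.2007]
eef_rot: [-180.0, 0.1, 4.5]
force: [0.6, 0.0, -3.4]
gripper_width: 0.0298
grip_force: 40.0
clock: 3.97
ee_pos: [0.4174, -0.3475, 0.2004]
eef_rot: [-179.9, 0.1, 4.3]
force: [0.6, -1.1, -2.0]
gripper_width: 0.03
grip_force: 40.0
tcp [ 0.4174 -0.3475  0.2004] [-1.7994e+02  5.0000e-02  4.3200e+00] F [ 0.6 -1.1 -2. ] t 3.97 w 0.03
shift tool x 0.2488 y -0.3388 z 0.0004 yaw rad 0.0020
```

```bash
python3 -m creep '[{"x":0.0226,"y":-0.0308,"z":0,"yaw":0},{"x":0.0226,"y":-0.0308,"z":0,"yaw":0},{"x":0.0226,"y":-0.0308,"z":0,"yaw":0},{"x":0.0226,"y":-0.0308,"z":0,"yaw":0},{"x":0.0226,"y":-0.0308,"z":0,"yaw":0}]'
python3 -m creep '[{"x":0.0226,"y":-0.0308,"z":0,"yaw":0},{"x":0.0226,"y":-0.0308,"z":0,"yaw":0},{"x":0.0226,"y":-0.0308,"z":0,"yaw":0},{"x":0.0226,"y":-0.0308,"z":0,"yaw":0},{"x":0.0226,"y":-0.0308,"z":0,"yaw":0}]'
python3 -m creep '[{"x":0.0226,"y":-0.0308,"z":0.02,"yaw":0},{"x":0,"y":0,"z":0.02,"yaw":0},{"x":0,"y":0,"z":0,"yaw":0},{"x":0,"y":0,"z":0,"yaw":0}]'
python3 -c "
from h import *
to(.640,.009,.1135,4.2)
for n in('top','scene'):
  cv2.imwrite('pics/'+n+'2.png',cams.capture(n)[:,:,::-1])
t=cv2.imread('pics/top2.png');s=cv2.imread('pics/scene2.png')
r=lambda a,k:cv2.resize(a,None,fx=k,fy=k,interpolation=cv2.INTER_CUBIC)
cv2.imwrite('pics/c6.png',np.hstack([r(t[180:320,250:400],2.66),r(s[160:300,250:400],2.66)]))
"
```

```text
clock: 4.38
ee_pos: [0.5198, -0.1843, 0.2004]
eef_rot: [-180.0, 0.1, 4.0]
force: [-0.0, -1.2, -2.6]
gripper_width: 0.0297
grip_force: 40.0
clock: 4.8
ee_pos: [0.6211, -0.0223, 0.2003]
eef_rot: [180.0, 0.1, 4.1]
force: [0.1, -0.3, -1.8]
gripper_width: 0.0299
grip_force: 40.0
clock: 5.13
ee_pos: [0.639, 0.0071, 0.1596]
eef_rot: [179.9, 0.3, 4.2]
force: [0.5, -0.6, -2.4]
gripper_width: 0.0299
grip_force: 40.0
tcp [0.639  0.0071 0.1596] [179.94   0.28   4.15] F [ 0.5 -0.6 -2.4] t 5.13 w 0.0299
shift tool x 0.0011 y -0.0018 z 0.0461 yaw rad -0.0009
```

View pics/c6.png

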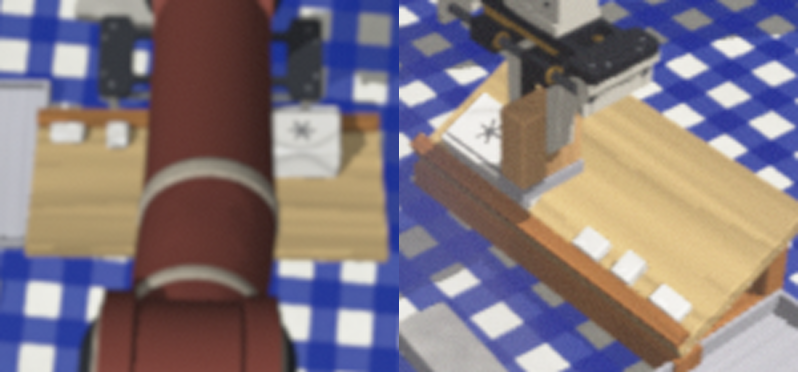

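The scraper hangs over the gap between the block and chip 1, upright, its shoe's tray-side bottom corners at scene ≈ (297,238) and (319,222).

```bash
python3 -c "
from h import *
o,tx,ty=tool(); z=o['ee_pos'][2]-.0558
for u,v in((525,207),(583,165)):
  X=onz('scene',250+(u-399)/2.66-.3,160+v/2.66-.3,z); d=X[:2]-o['ee_pos'][:2]; print(X, 'rel tool', d@tx,d@ty)
"
```

```text
[0.67337778 0.03121713 0.1063322 ] rel tool 0.034455610647909446 -0.023441125423583016
[0.60194473 0.01606539 0.1063322 ] rel tool -0.03786429689842031 -0.013337288811140598
```

```bash
python3 -m creep '[{"x":0.001,"y":-0.001,"z":0.015,"yaw":0},{"x":0,"y":0,"z":0.015,"yaw":0},{"x":0,"y":0,"z":0.008,"yaw":0},{"x":0,"y":0,"z":0,"yaw":0},{"x":0,"y":0,"z":0,"yaw":0}]'
python3 -m creep '[{"x":0,"y":0,"z":0.003,"yaw":0},{"x":0,"y":0,"z":0.002,"yaw":0},{"x":0,"y":0,"z":0,"yaw":0},{"x":0,"y":0,"z":0,"yaw":0}]'
python3 -m creep '[{"x":0,"y":0,"z":0.001,"yaw":0},{"x":0,"y":0,"z":0.001,"yaw":0},{"x":0,"y":0,"z":0,"yaw":0},{"x":0,"y":0,"z":0,"yaw":0}]'
```

```text
clock: 5.65
ee_pos: [0.6416, 0.0074, 0.1241]
eef_rot: [180.0, -0.0, 4.1]
force: [-0.1, 0.5, -2.4]
gripper_width: 0.0298
grip_force: 40.0
clock: 5.98
ee_pos: [0.6415, 0.0084, 0.1187]
eef_rot: [-180.0, -0.0, 4.2]
force: [0.1, -0.3, -2.0]
gripper_width: 0.0295
grip_force: 40.0
clock: 6.32
ee_pos: [0.6413, 0.0085, 0.1163]
eef_rot: [-180.0, 0.0, 4.2]
force: [0.3, -0.5, -1.9]
gripper_width: 0.0295
grip_force: 40.0
```

```bash
for i in 1 2 3 4 5; do python3 -m creep '[{"x":0,"y":0,"z":0.001,"yaw":0},{"x":0,"y":0,"z":0,"yaw":0},{"x":0,"y":0,"z":0,"yaw":0}]' | egrep 'ee_pos|force'; done
```

```text
ee_pos: [0.6413, 0.0084, 0.1153]
force: [-0.5, 0.1, -2.4]
grip_force: 40.0
ee_pos: [0.6413, 0.0084, 0.1143]
force: [0.6, -0.1, -2.4]
grip_force: 40.0
ee_pos: [0.6413, 0.0084, 0.1133]
force: [-0.4, 0.0, -2.4]
grip_force: 40.0
ee_pos: [0.6413, 0.0084, 0.1123]
force: [-0.5, 0.6, -1.8]
grip_force: 40.0
ee_pos: [0.6415, 0.0084, 0.1116]
force: [-0.7, -0.3, -1.4]
grip_force: 40.0
```

```bash
python3 -m creep '[{"x":0,"y":0,"z":-0.0006,"yaw":0},{"x":0,"y":0,"z":0,"yaw":0}]'
for i in 1 2 3 4; do python3 -m creep '[{"x":0,"y":-0.004,"z":0,"yaw":0},{"x":0,"y":-0.004,"z":0,"yaw":0},{"x":0,"y":-0.004,"z":0,"yaw":0},{"x":0,"y":-0.004,"z":0,"yaw":0},{"x":0,"y":-0.004,"z":0,"yaw":0}]' | egrep 'ee_pos|^force'; done
python3 -c "
from h import *
s=cams.capture('scene')[:,:,::-1]
cv2.imwrite('pics/c7.png',cv2.resize(s[150:350,250:450],None,fx=3,fy=3,interpolation=cv2.INTER_CUBIC))"
```

```text
clock: 7.73
ee_pos: [0.6413, 0.0084, 0.112]
eef_rot: [-180.0, 0.0, 4.2]
force: [0.4, -0.2, -1.8]
gripper_width: 0.0296
grip_force: 40.0
ee_pos: [0.6398, 0.0292, 0.1119]
force: [-0.3, -1.4, -2.0]
ee_pos: [0.6384, 0.0486, 0.112]
force: [1.0, -0.3, -2.2]
ee_pos: [0.6369, 0.0686, 0.112]
force: [0.4, -0.1, -2.9]
ee_pos: [0.6354, 0.0886, 0.1119]
force: [0.7, 0.1, -2.9]
```

View pics/c7.png

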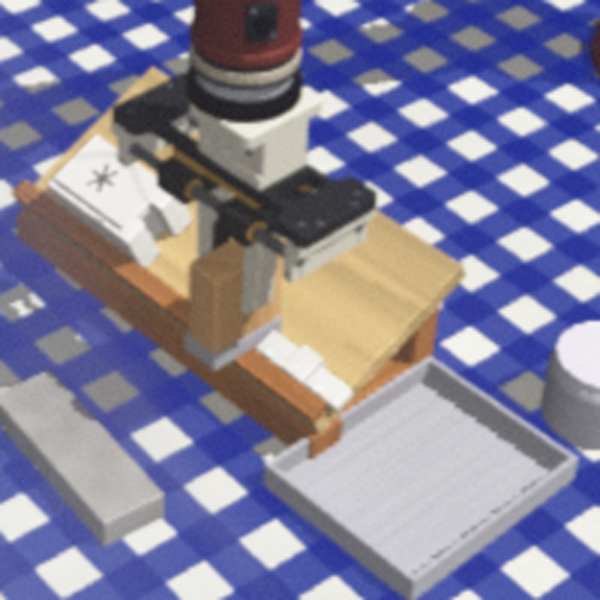

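Picture shows the three chips being pushed in a row ahead of the shoe towards the tray (crop 260–350, 335–400), block untouched. Continue.

```bash
for i in 1 2 3 4; do python3 -m creep '[{"x":0,"y":-0.004,"z":0,"yaw":0},{"x":0,"y":-0.004,"z":0,"yaw":0},{"x":0,"y":-0.004,"z":0,"yaw":0},{"x":0,"y":-0.004,"z":0,"yaw":0},{"x":0,"y":-0.004,"z":0,"yaw":0}]' | egrep 'ee_pos|^force'; done
python3 -m creep '[{"x":0,"y":-0.004,"z":0,"yaw":0},{"x":0,"y":-0.002,"z":0,"yaw":0},{"x":0,"y":0,"z":0,"yaw":0},{"x":0,"y":0,"z":0,"yaw":0}]'
cat > chk.py <<'E'
from h import *
import sys
s=cams.capture('scene')[:,:,::-1]; t=cams.capture('top')[:,:,::-1]
cv2.imwrite(f'pics/s_{sys.argv[1]}.png',s); cv2.imwrite(f'pics/t_{sys.argv[1]}.png',t)
for n,im,r in(('scene',s,(225,350,320,445)),('top',t,(205,275,210,395))):
    hsv=cv2.cvtColor(np.ascontiguousarray(im),cv2.COLOR_BGR2HSV); m=cv2.inRange(hsv,(0,0,200),(180,30,255))
    y0,y1,x0,x1=r; k=np.zeros_like(m); k[y0:y1,x0:x1]=m[y0:y1,x0:x1]
    N,L,st,c=cv2.connectedComponentsWithStats(k)
    for i in range(1,N):
        if st[i,4]>15: print(n,st[i],c[i].round(1),'tray plane',onz(n,*c[i],.012).round(3),'board mm',(onb(n,*c[i],.01)[:2]*1e3).round(0))
E
python3 chk.py a
```

```text
ee_pos: [0.6339, 0.1087, 0.112]
force: [-0.1, -0.8, -2.2]
ee_pos: [0.6325, 0.1285, 0.112]
force: [-0.3, -0.6, -1.9]
ee_pos: [0.631, 0.1484, 0.112]
force: [-0.1, 0.4, -1.5]
ee_pos: [0.6295, 0.1684, 0.112]
force: [-0.6, 0.3, -2.0]
clock: 11.45
ee_pos: [0.6291, 0.174, 0.112]
eef_rot: [180.0, 0.0, 4.2]
force: [1.4, 0.3, -2.2]
gripper_width: 0.03
grip_force: 40.0
scene [369 225  13   7  39] [374.4 227. ] tray plane [0.429 0.02  0.012] board mm [ 122. -107.]
scene [386 225  12   5  36] [391.9 226.8] tray plane [0.394 0.045 0.012] board mm [ 144. -139.]
scene [417 226  16  11 106] [424.5 230.8] tray plane [0.341 0.104 0.012] board mm [ 176. -204.]
scene [405 238  11   9  43] [410.  242.2] tray plane [0.4   0.114 0.012] board mm [ 137. -197.]
scene [435 239  10  11  69] [440.9 243.6] tray plane [0.345 0.162 0.012] board mm [ 171. -253.]
scene [384 249  17  14  41] [392.7 255.6] tray plane [0.467 0.124 0.012] board mm [  91. -188.]
scene [417 249  18  12 124] [425.2 254.2] tray plane [0.403 0.166 0.012] board mm [ 133. -242.]
scene [397 259  19  13 137] [406.4 264.9] tray plane [0.464 0.166 0
[... 572 characters left out ...]
8 0.351 0.012] board mm [ -11. -367.]
scene [320 339   7  11  51] [322.2 344.9] tray plane [0.763 0.234 0.012] board mm [-148. -208.]
scene [350 342  21   8  95] [359.9 346.6] tray plane [0.707 0.282 0.012] board mm [-103. -271.]
scene [401 347   9   3  19] [405.3 348.3] tray plane [0.639 0.339 0.012] board mm [ -50. -344.]
top [360 205  13  12 129] [366.2 210.2] tray plane [ 0.7   -0.096  0.012] board mm [-60. 103.]
top [210 213   3  12  23] [210.6 218. ] tray plane [0.64  0.325 0.012] board mm [ -24. -312.]
top [340 221  37  25 557] [356.2 231.6] tray plane [ 0.638 -0.073  0.012] board mm [14. 74.]
top [350 240  22   6  91] [360.7 243.2] tray plane [ 0.607 -0.088  0.012] board mm [52. 85.]
```

```bash
cat > dif.py <<'E'
from h import *
import sys
for n,(y0,y1,x0,x1) in(('scene',(265,345,325,445)),('top',(205,278,212,340))):
    a=cv2.imread(f'pics/{n}0.png').astype(int); b=cv2.imread(f'pics/{n[0]}_{sys.argv[1]}.png').astype(int)
    d=(b-a).min(2); m=np.zeros(d.shape,np.uint8); m[y0:y1,x0:x1]=(d[y0:y1,x0:x1]>18)*255
    N,L,st,c=cv2.connectedComponentsWithStats(m)
    for i in range(1,N):
        if st[i,4]>12: print(n,'NEW bright',st[i],b[L==i].mean(0).round(),'tray plane',onz(n,*c[i],.012).round(3))
E
python3 dif.py a
```

```text
scene NEW bright [373 288   9   6  38] [240. 242. 243.] tray plane [0.574 0.187 0.012]
scene NEW bright [350 290   5   5  16] [141. 140. 143.] tray plane [0.621 0.158 0.012]
scene NEW bright [366 295   8   6  33] [243. 245. 246.] tray plane [0.601 0.193 0.012]
scene NEW bright [364 303  11  10  68] [242. 245. 245.] tray plane [0.621 0.214 0.012]
top NEW bright [299 228   3   6  14] [111. 157. 182.] tray plane [0.628 0.079 0.012]
```

```bash
python3 -m creep '[{"x":0,"y":0,"z":-0.020,"yaw":0},{"x":0,"y":0,"z":-0.034,"yaw":0},{"x":0,"y":0,"z":-0.034,"yaw":0},{"x":0,"y":0,"z":0,"yaw":0}]' | grep ee_pos
for i in 1 2 3; do python3 -m creep '[{"x":-0.01657,"y":0.03367,"z":0,"yaw":0},{"x":-0.01657,"y":0.03367,"z":0,"yaw":0},{"x":-0.01657,"y":0.03367,"z":0,"yaw":0},{"x":-0.01657,"y":0.03367,"z":0,"yaw":0},{"x":-0.01657,"y":0.03367,"z":0,"yaw":0}]' | grep ee_pos; done
python3 -m creep '[{"x":0,"y":0,"z":0,"yaw":0.105},{"x":0,"y":0,"z":0,"yaw":0.105},{"x":0,"y":0,"z":0,"yaw":0.105},{"x":0,"y":0,"z":0,"yaw":0.105},{"x":0,"y":0,"z":0,"yaw":0.107}]'
python3 chk.py b >/dev/null; python3 dif.py b; python3 -c "
from h import *
to(.4182,-.3478,.0575,-26)"
```

```text
ee_pos: [0.6338, 0.1747, 0.208]
ee_pos: [0.5579, -0.002, 0.1999]
ee_pos: [0.4876, -0.176, 0.2]
ee_pos: [0.4172, -0.3499, 0.2]
clock: 13.55
ee_pos: [0.418, -0.3483, 0.1998]
eef_rot: [-180.0, 0.0, -26.3]
force: [0.4, -0.3, -1.7]
gripper_width: 0.0302
grip_force: 40.0
scene NEW bright [373 288   9   6  39] [239. 242. 243.] tray plane [0.574 0.187 0.012]
scene NEW bright [366 295   8   6  33] [243. 245. 246.] tray plane [0.601 0.193 0.012]
scene NEW bright [364 303  11  10  70] [242. 244. 245.] tray plane [0.621 0.214 0.012]
top NEW bright [247 224   9  10  55] [229. 230. 229.] tray plane [0.621 0.211 0.012]
top NEW bright [254 237   4   7  24] [226. 228. 229.] tray plane [0.589 0.195 0.012]
tcp [ 0.4182 -0.3481  0.1998] [ 1.7998e+02  2.0000e-02 -2.5980e+01] F [ 0.2 -0.4 -1.9] t 13.65 w 0.03
shift tool x -0.0002 y -0.0003 z 0.1423 yaw rad 0.0004
```

```bash
python3 -m creep '[{"x":0,"y":0,"z":0.035,"yaw":0},{"x":0,"y":0,"z":0.035,"yaw":0},{"x":0,"y":0,"z":0.035,"yaw":0},{"x":0,"y":0,"z":0.025,"yaw":0},{"x":0,"y":0,"z":0.0105,"yaw":0}]' | grep ee_pos
python3 -m creep '[{"x":0,"y":0,"z":0.002,"yaw":0},{"x":0,"y":0,"z":0.0015,"yaw":0},{"x":0,"y":0,"z":0,"yaw":0},{"x":0,"y":0,"z":0,"yaw":0},{"x":0,"y":0,"z":0,"yaw":0}]'
```

```text
ee_pos: [0.4166, -0.3464, 0.056]
clock: 14.48
ee_pos: [0.4191, -0.3486, 0.0571]
eef_rot: [180.0, -0.1, -25.9]
force: [0.4, -0.2, -1.4]
gripper_width: 0.0298
grip_force: 40.0
```

```bash
for i in 1 2 3; do python3 -m creep '[{"x":0,"y":0,"z":0.0006,"yaw":0},{"x":0,"y":0,"z":0,"yaw":0},{"x":0,"y":0,"z":0,"yaw":0}]' | egrep 'ee_pos|^force'; done
```

```text
ee_pos: [0.4187, -0.3481, 0.0556]
force: [0.2, 0.4, -3.0]
ee_pos: [0.4187, -0.3482, 0.0555]
force: [-0.7, 0.3, 5.1]
ee_pos: [0.4188, -0.3482, 0.0555]
force: [-0.9, 0.5, 9.6]
```

```bash
python3 -m creep '[{"x":0,"y":0,"z":-0.001,"yaw":0},{"x":0,"y":0,"z":0,"yaw":0}]' | egrep 'ee_pos|^force'
python3 -m creep '[{"x":0,"y":0,"z":0,"yaw":0},{"x":0,"y":0,"z":0,"yaw":0},{"x":0,"y":0,"z":0,"yaw":0},{"x":0,"y":0,"z":0,"yaw":0},{"x":0,"y":0,"z":0,"yaw":0}]' 0.093 10 | grep width
python3 -m creep '[{"x":0,"y":0,"z":0,"yaw":0},{"x":0,"y":0,"z":0,"yaw":0},{"x":0,"y":0,"z":0,"yaw":0},{"x":0,"y":0,"z":0,"yaw":0},{"x":0,"y":0,"z":0,"yaw":0}]' | grep width
python3 -m creep '[{"x":0,"y":0,"z":-0.030,"yaw":0},{"x":0,"y":0,"z":-0.036,"yaw":0},{"x":0,"y":0,"z":-0.036,"yaw":0},{"x":0,"y":0,"z":-0.036,"yaw":0},{"x":0,"y":0,"z":0,"yaw":0}]' 0.0
python3 -c "
from h import *
to(.4182,-.3478,.2,4.2)
s=cams.capture('scene')[:,:,::-1]; a=cv2.imread('pics/scene0.png').astype(int)
print('scraper region diff',abs(s.astype(int)-a)[133:168,275:308].mean())
# block top centroid in board frame, block z=40
print('block target start pts', 'O',O)
"
```

```text
ee_pos: [0.4187, -0.3482, 0.0555]
force: [0.0, 1.1, 5.0]
gripper_width: 0.0586
gripper_width: 0.0905
clock: 16.65
ee_pos: [0.4218, -0.3512, 0.2003]
eef_rot: [179.8, -0.8, -26.0]
force: [0.6, -0.6, -0.1]
gripper_width: 0.0641
grip_force: 0.0
tcp [ 0.4218 -0.3512  0.2003] [179.82  -0.84 -25.99] F [ 0.6 -0.6 -0.1] t 16.65 w 0.0641
shift tool x -0.0047 y -0.0015 z 0.0003 yaw rad -0.5268
scraper region diff 10.315151515151515
block target start pts O [0.629  0.0037 0.045 ]
```

```bash
python3 -m creep '[{"x":0,"y":0,"z":0,"yaw":-0.1054},{"x":0,"y":0,"z":0,"yaw":-0.1054},{"x":0,"y":0,"z":0,"yaw":-0.1054},{"x":0,"y":0,"z":0,"yaw":-0.1054},{"x":0,"y":0,"z":0,"yaw":-0.1054}]' 0.0 30
python3 -m creep '[{"x":0,"y":0,"z":0,"yaw":0}]' >/dev/null
cat > arc.py <<'E'
from h import *
import sys
O2=np.array([.629,.0062,.045]); y2=np.array([.0736,-.9973,0])
def W(aa,y,h): return O2+aw*aa+y2*y+np.array([0,0,h])
def pose(th,r=.0815,yp=.1245,half=.010,gap=0,h0=.012):
    t=np.radians(th); ps=np.arctan(np.cos(a)*np.tan(t))
    return W(-np.cos(a)*r*np.sin(t)+.017+(half+gap)*np.cos(ps), yp-r*np.cos(t)-(half+gap)*np.sin(ps), np.sin(a)*r*np.sin(t)+h0+.014), 4.2+np.degrees(ps)
if __name__=="__main__":
    o=ctrl.get_obs(); print('q',o['q'].round(0))
    p,y=pose(0,gap=.008); to(*p,y)
    for th in range(0,85,10):
        (p,y),(p1,y1)=pose(th),pose(th+10)
        m=np.radians((y+y1)/2); tx=np.array([np.cos(m),np.sin(m)]);ty=np.array([np.sin(m),-np.cos(m)]); d=p1-p
        print(th,p.round(4),round(y,1),'-> tool x %.4f y %.4f z %.4f yaw %.4f'%(d[:2]@tx,d[:2]@ty,-d[2],-np.radians(y1-y)))
E
python3 arc.py
```

```text
clock: 17.12
ee_pos: [0.4177, -0.3473, 0.1916]
eef_rot: [-179.9, 0.1, 4.5]
force: [0.6, 0.5, -0.7]
gripper_width: 0.0272
grip_force: 0.0
q [ 37.  28.   1. 102.  -1.  49. -48.]
tcp [ 0.4176 -0.3474  0.1916] [-1.7985e+02  1.2000e-01  4.3300e+00] F [0.1 0.8 0.4] t 17.2 w 0.0202
shift tool x 0.2724 y -0.2936 z 0.1206 yaw rad 0.0023
0 [ 0.6591 -0.0347  0.071 ] 4.2 -> tool x -0.0129 y -0.0014 z -0.0060 yaw -0.1585
10 [ 0.6462 -0.0353  0.077 ] 13.3 -> tool x -0.0130 y -0.0010 z -0.0058 yaw -0.1602
20 [ 0.6335 -0.0384  0.0828] 22.5 -> tool x -0.0131 y -0.0006 z -0.0054 yaw -0.1635
30 [ 0.6216 -0.0438  0.0882] 31.8 -> tool x -0.0133 y -0.0005 z -0.0049 yaw -0.1681
40 [ 0.6107 -0.0513  0.0931] 41.5 -> tool x -0.0135 y -0.0004 z -0.0042 yaw -0.1737
50 [ 0.6011 -0.0608  0.0974] 51.4 -> tool x -0.0137 y -0.0005 z -0.0034 yaw -0.1797
60 [ 0.5931 -0.072   0.1008] 61.7 -> tool x -0.0139 y -0.0008 z -0.0025 yaw -0.1853
70 [ 0.5869 -0.0845  0.1034] 72.3 -> tool x -0.0141 y -0.0012 z -0.0016 yaw -0.1897
80 [ 0.5827 -0.098   0.1049] 83.2 -> tool x -0.0142 y -0.0017 z -0.0005 yaw -0.1922
```

```bash
for i in 1 2; do python3 -m creep '[{"x":0.02476,"y":-0.0267,"z":0,"yaw":0},{"x":0.02476,"y":-0.0267,"z":0,"yaw":0},{"x":0.02476,"y":-0.0267,"z":0,"yaw":0},{"x":0.02476,"y":-0.0267,"z":0,"yaw":0},{"x":0.02476,"y":-0.0267,"z":0,"yaw":0}]' | grep ee_pos; done
python3 -m creep '[{"x":0.02476,"y":-0.0267,"z":0,"yaw":0},{"x":0,"y":0,"z":0,"yaw":0},{"x":0,"y":0,"z":0.030,"yaw":0},{"x":0,"y":0,"z":0.035,"yaw":0}]' | grep ee_pos
python3 -m creep '[{"x":0,"y":0,"z":0.030,"yaw":0},{"x":0,"y":0,"z":0.0256,"yaw":0},{"x":0,"y":0,"z":0,"yaw":0},{"x":0,"y":0,"z":0,"yaw":0}]'
python3 arc.py | head -3
```

```text
ee_pos: [0.5324, -0.2041, 0.1921]
ee_pos: [0.6459, -0.0618, 0.1918]
ee_pos: [0.6706, -0.034, 0.1291]
clock: 18.7
ee_pos: [0.6668, -0.0351, 0.0705]
eef_rot: [-180.0, 0.3, 4.1]
force: [0.4, -0.2, 1.1]
gripper_width: 0.0006
grip_force: 0.0
q [  1.  47.   1.  87.  -1.  46. -84.]
tcp [ 0.6668 -0.0351  0.0705] [-179.97    0.28    4.15] F [ 0.4 -0.2  1.1] t 18.7 w 0.0006
shift tool x 0.0003 y -0.0009 z -0.0005 yaw rad -0.0009
```

```bash
python3 -m creep '[{"x":-0.003,"y":0,"z":0,"yaw":0},{"x":-0.003,"y":0,"z":0,"yaw":0},{"x":-0.002,"y":0,"z":0,"yaw":0},{"x":0,"y":0,"z":0,"yaw":0}]' | egrep 'ee_pos|^force'
python3 -m creep '[{"x":-0.0043,"y":-0.0005,"z":-0.002,"yaw":-0.053},{"x":-0.0043,"y":-0.0005,"z":-0.002,"yaw":-0.053},{"x":-0.0043,"y":-0.0005,"z":-0.002,"yaw":-0.053},{"x":0,"y":0,"z":0,"yaw":0}]' | egrep 'ee_pos|^force|rot'
cat > blk.py <<'E'
from h import *
import sys
for n in('scene','top'):
    im=cams.capture(n)[:,:,::-1].copy(); cv2.imwrite(f'pics/{n[0]}_{sys.argv[1]}.png',im)
    f,cx,cy,R,t=cal(n); h,w=im.shape[:2]
    hsv=cv2.cvtColor(im,cv2.COLOR_BGR2HSV)
    # rectify onto the plane of the block's top (board z=40 mm), 1 mm/px, x -60..150 , y -20..180
    g=[(0,0),(.1,0),(.1,.1),(0,.1)]
    src=np.float32([proj(n,O+B@np.array([x,y,.04])) for x,y in g]); dst=np.float32([((y+.02)*1e3,(x+.06)*1e3) for x,y in g])
    m=cv2.warpPerspective(cv2.inRange(hsv,(0,0,160),(180,45,255)),cv2.getPerspectiveTransform(src,dst),(200,210))
    keep=np.zeros_like(m); keep[40:190,20:]=m[40:190,20:]
    N,L,st,c=cv2.connectedComponentsWithStats(keep); i=1+np.argmax(st[1:,4])
    (u,v),(p,q),an=cv2.minAreaRect(np.argwhere(L==i)[:,::-1].astype(np.float32))
    print(n,'block top rect: y %.0f x %.0f size %.0f %.0f ang %.1f area %d'%(u-20,v-60,p,q,an,st[i,4]))
E
python3 blk.py c
```

```text
ee_pos: [0.6608, -0.0359, 0.0744]
force: [-1.8, 0.7, 0.1]
ee_pos: [0.6488, -0.0348, 0.0803]
eef_rot: [-180.0, -0.3, 13.4]
force: [1.7, 1.4, 0.2]
scene block top rect: y 113 x 105 size 84 56 ang 16.9 area 2653
top block top rect: y 123 x 44 size 83 22 ang 90.0 area 1508
```

```bash
python3 -m creep '[{"x":-0.0043,"y":-0.0003,"z":-0.0019,"yaw":-0.053},{"x":-0.0043,"y":-0.0003,"z":-0.0019,"yaw":-0.053},{"x":-0.0043,"y":-0.0003,"z":-0.0019,"yaw":-0.053},{"x":0,"y":0,"z":0,"yaw":0}]' | egrep 'ee_pos|^force|rot'
python3 -m creep '[{"x":-0.0044,"y":-0.0002,"z":-0.0018,"yaw":-0.0545},{"x":-0.0044,"y":-0.0002,"z":-0.0018,"yaw":-0.0545},{"x":-0.0044,"y":-0.0002,"z":-0.0018,"yaw":-0.0545},{"x":0,"y":0,"z":0,"yaw":0}]' | egrep 'ee_pos|^force|rot'
python3 - <<'E'
from h import *
for n in('scene','top'):
    im=cams.capture(n)[:,:,::-1].copy(); cv2.imwrite(f'pics/{n[0]}_d.png',im)
    g=[(0,0),(.1,0),(.1,.1),(0,.1)]
    src=np.float32([proj(n,O+B@np.array([x,y,.04])) for x,y in g]); dst=np.float32([((y+.02)*2e3,(.15-x)*2e3) for x,y in g])
    H=cv2.getPerspectiveTransform(src,dst)
    w=cv2.warpPerspective(im,H,(400,400),flags=cv2.INTER_CUBIC); cv2.imwrite(f'pics/w{n[0]}.png',w)
    hsv=cv2.cvtColor(w,cv2.COLOR_BGR2HSV); k=cv2.inRange(hsv,(0,0,150),(180,60,255))
    print(n); 
    for r in range(20,400,20): print(''.join('#' if v else '.' for v in k[r,::8]), int((150-r/2)))
E
```

```text
ee_pos: [0.637, -0.0374, 0.0858]
eef_rot: [180.0, -0.3, 22.5]
force: [2.3, 2.2, 2.0]
ee_pos: [0.6256, -0.0419, 0.0915]
eef_rot: [179.9, -0.4, 31.8]
force: [3.9, 3.1, 4.7]
scene
..########..................############.......... 140
...######...........###....####.####...####....... 130
.......#..................###..................... 120
......##....................#####................. 110
.....##........................................... 100
.....###...........###............................ 90
.............#####................................ 80
............#####..##.....................####.... 70
....................#....................#######.. 60
.........###..................................###. 50
........##.................###.##########......... 40
.......................#..##############.......... 30
........................###...##########......#### 20
.............................##....######......### 10
..................................##..#........... 0
.................................................. -10
........................................#####..... -20
[... 448 characters left out ...]
..............######.......................... 80
.................................................. 70
........................................##........ 60
.......................................####....... 50
.......................................###........ 40
.......................................##......... 30
.................................................. 20
.................................................. 10
.................................................. 0
.......###........................................ -10
.......###........................................ -20
#####.###......................................... -30
#########......................................... -40
```

```bash
python3 -m creep '[{"x":-0.0045,"y":-0.0002,"z":-0.0016,"yaw":-0.056},{"x":-0.0045,"y":-0.0002,"z":-0.0016,"yaw":-0.056},{"x":-0.0045,"y":-0.0002,"z":-0.0016,"yaw":-0.056},{"x":0,"y":0,"z":0,"yaw":0}]' | egrep 'ee_pos|^force|rot'
python3 -m creep '[{"x":-0.0045,"y":-0.0001,"z":-0.0014,"yaw":-0.058},{"x":-0.0045,"y":-0.0001,"z":-0.0014,"yaw":-0.058},{"x":-0.0045,"y":-0.0001,"z":-0.0014,"yaw":-0.058},{"x":0,"y":0,"z":0,"yaw":0}]' | egrep 'ee_pos|^force|rot'
python3 -m creep '[{"x":-0.0046,"y":-0.0002,"z":-0.0011,"yaw":-0.06},{"x":-0.0046,"y":-0.0002,"z":-0.0011,"yaw":-0.06},{"x":-0.0046,"y":-0.0002,"z":-0.0011,"yaw":-0.06},{"x":0,"y":0,"z":0,"yaw":0}]' | egrep 'ee_pos|^force|rot'
cat > pr.py <<'E'
from h import *
import sys
for n in sys.argv[2:]:
    im=cams.capture(n)[:,:,::-1].copy(); cv2.imwrite(f'pics/{n[0]}_{sys.argv[1]}.png',im)
    g=[(0,0),(.1,0),(.1,.1),(0,.1)]
    src=np.float32([proj(n,O+B@np.array([x,y,.04])) for x,y in g]); dst=np.float32([((y+.02)*2e3,(.15-x)*2e3) for x,y in g])
    w=cv2.warpPerspective(im,cv2.getPerspectiveTransform(src,dst),(400,340),flags=cv2.INTER_CUBIC)
    hsv=cv2.cvtColor(w,cv2.COLOR_BGR2HSV); k=cv2.inRange(hsv,(0,0,175),(180,45,255))
    print(n,'cols y=-20+4i')
    for r in range(10,340,10): print(''.join('#' if v else '.' for v in k[r,::8]), int((150-r/2)))
E
python3 pr.py e scene
```

```text
ee_pos: [0.6147, -0.0485, 0.0966]
eef_rot: [179.8, -0.5, 41.5]
force: [3.9, 4.2, 5.0]
ee_pos: [0.6051, -0.0573, 0.101]
eef_rot: [179.8, -0.5, 51.5]
force: [3.7, 5.4, 5.2]
ee_pos: [0.5962, -0.0683, 0.1042]
eef_rot: [179.7, -0.4, 61.8]
force: [4.4, 4.3, 5.7]
scene cols y=-20+4i
..#######......#####........#..................... 145
..#######.......######............................ 140
...#######......#######........................... 135
....#######......#######.......................... 130
.................................................. 125
.................................................. 120
.................................................. 115
.................................................. 110
.................................................. 105
..........................#....................... 100
.........................##....................... 95
.................................................. 90
.................................................. 85
......................................#........... 80
.....................................##........... 75
...
[... 268 characters left out ...]
...................###........................... 45
.................................................. 40
.................................................. 35
.................................................. 30
..............................#..............##### 25
..............................................#### 20
..............................................#### 15
......................................###......### 10
......................................###.......## 5
.................................................. 0
.................................................. -5
.................................................. -10
.................................................. -15
```

```bash
python3 -m creep '[{"x":-0.0046,"y":-0.0003,"z":-0.0008,"yaw":-0.062},{"x":-0.0046,"y":-0.0003,"z":-0.0008,"yaw":-0.062},{"x":-0.0046,"y":-0.0003,"z":-0.0008,"yaw":-0.062},{"x":0,"y":0,"z":0,"yaw":0}]' | egrep 'ee_pos|^force|rot'
python3 -m creep '[{"x":-0.0047,"y":-0.0004,"z":-0.0005,"yaw":-0.063},{"x":-0.0047,"y":-0.0004,"z":-0.0005,"yaw":-0.063},{"x":0,"y":0,"z":0,"yaw":0}]' | egrep 'ee_pos|^force|rot'
python3 -m creep '[{"x":0.01,"y":0,"z":0,"yaw":0},{"x":0.01,"y":0,"z":0,"yaw":0},{"x":0,"y":0,"z":-0.04,"yaw":0},{"x":0,"y":0,"z":-0.04,"yaw":0},{"x":0.04,"y":0,"z":-0.04,"yaw":0}]' | egrep 'ee_pos|^force|rot'
python3 -m creep '[{"x":0.041,"y":0,"z":0,"yaw":0},{"x":0.041,"y":0,"z":0,"yaw":0},{"x":0.041,"y":0,"z":0,"yaw":0},{"x":0,"y":0,"z":0,"yaw":0}]' | egrep 'ee_pos|^force|rot'
python3 pr.py f scene top
```

```text
ee_pos: [0.5883, -0.0817, 0.1055]
eef_rot: [179.8, -0.2, 72.4]
force: [3.8, 4.6, 3.8]
ee_pos: [0.5838, -0.0915, 0.1058]
eef_rot: [179.9, -0.1, 79.6]
force: [1.5, 4.1, 2.4]
ee_pos: [0.591, -0.0512, 0.2157]
eef_rot: [-179.9, 0.5, 78.9]
force: [0.6, -1.6, -0.7]
ee_pos: [0.6125, 0.0907, 0.2146]
eef_rot: [-179.8, -0.5, 80.4]
force: [-0.2, 1.3, -0.2]
scene cols y=-20+4i
.####...........###............................... 145
####...........#####.............................. 140
###.............#####............................. 135
##..##...........#####.....##..................... 130
#..####..................#####.................... 125
..####..................######.................... 120
.####..................###........................ 115
###....................#.......................... 110
##....................................##.......... 105
......................................######...... 100
...............................####.########...... 95
............................################...... 90
.........................###################...... 85
.....................
[... 2168 characters left out ...]
................................#.#####..####.... 45
.................................#.####....####... 40
.................................######...#####... 35
..................................##############.. 30
..................................##############.. 25
..................................#.############.. 20
..................................###############. 15
..................................##############.. 10
...................................########....... 5
.................................................. 0
.................................................. -5
..........................................###.###. -10
..............................#..........########. -15
```

```bash
for i in 1 2; do python3 -m creep '[{"x":0,"y":0,"z":0,"yaw":0.1154},{"x":0,"y":0,"z":0,"yaw":0.1154},{"x":0,"y":0,"z":0,"yaw":0.1154},{"x":0,"y":0,"z":0,"yaw":0.1154},{"x":0,"y":0,"z":0,"yaw":0.1154}]' 0.093 10 | grep rot; done
python3 -m creep '[{"x":0,"y":0,"z":0,"yaw":0.1154},{"x":0,"y":0,"z":0,"yaw":0.1154},{"x":0,"y":0,"z":0,"yaw":0.1154},{"x":0,"y":0,"z":0,"yaw":0}]' | egrep 'rot|width'
python3 -c "
from h import *
to(.6006,-.1342,.086,-5.5)"
```

```text
eef_rot: [180.0, 0.2, 45.9]
eef_rot: [179.9, 0.2, 12.9]
eef_rot: [179.8, 0.1, -6.7]
gripper_width: 0.0892
tcp [0.6135 0.0748 0.2142] [ 1.7981e+02  1.2000e-01 -6.7100e+00] F [0.1 0.2 0.3] t 23.88 w 0.0892
shift tool x 0.0116 y 0.2091 z 0.1282 yaw rad -0.0211
```

```bash
python3 -m creep '[{"x":0.002,"y":0.0348,"z":0,"yaw":-0.02},{"x":0.002,"y":0.0348,"z":0,"yaw":0},{"x":0.002,"y":0.0348,"z":0,"yaw":0},{"x":0.002,"y":0.0348,"z":0,"yaw":0},{"x":0.002,"y":0.0348,"z":0,"yaw":0}]' | grep ee_pos
python3 -m creep '[{"x":0.002,"y":0.0348,"z":0.03,"yaw":0},{"x":0,"y":0,"z":0.03,"yaw":0},{"x":0,"y":0,"z":0.02,"yaw":0},{"x":0,"y":0,"z":0.01,"yaw":0},{"x":0,"y":0,"z":0,"yaw":0}]'
python3 -c "
from h import *
to(.6006,-.1342,.086,-5.5)"
```

```text
ee_pos: [0.6065, -0.1001, 0.2144]
clock: 24.72
ee_pos: [0.6042, -0.1288, 0.1248]
eef_rot: [-180.0, 0.4, -5.2]
force: [-0.3, -1.1, -0.1]
gripper_width: 0.0933
grip_force: 0.0
tcp [ 0.6042 -0.1288  0.1248] [-180.      0.39   -5.2 ] F [-0.3 -1.1 -0.1] t 24.72 w 0.0933
shift tool x -0.0031 y 0.0057 z 0.0388 yaw rad 0.0053
```

```bash
python3 -m creep '[{"x":-0.001,"y":0.003,"z":0.004,"yaw":0},{"x":-0.001,"y":0.002,"z":0.004,"yaw":0},{"x":0,"y":0,"z":0.004,"yaw":0},{"x":0,"y":0,"z":0,"yaw":0},{"x":0,"y":0,"z":0,"yaw":0}]' | egrep 'ee_pos|^force'
python3 -m creep '[{"x":0,"y":0,"z":0.004,"yaw":0},{"x":0,"y":0,"z":0.004,"yaw":0},{"x":0,"y":0,"z":0.004,"yaw":0},{"x":0,"y":0,"z":0,"yaw":0}]' | egrep 'ee_pos|^force'
python3 -m creep '[{"x":0,"y":0,"z":0.005,"yaw":0},{"x":0,"y":0,"z":0.005,"yaw":0},{"x":0,"y":0,"z":0.003,"yaw":0},{"x":0,"y":0,"z":0,"yaw":0}]' | egrep 'ee_pos|^force'
```

```text
ee_pos: [0.6045, -0.1329, 0.1161]
force: [0.3, -0.2, 0.9]
ee_pos: [0.6036, -0.1328, 0.1025]
force: [-0.3, -0.6, 0.3]
ee_pos: [0.6036, -0.1329, 0.0896]
force: [-0.9, 0.3, -0.0]
```

```bash
python3 -m creep '[{"x":-0.002,"y":0,"z":0.002,"yaw":0},{"x":0,"y":0,"z":0,"yaw":0},{"x":0,"y":0,"z":0,"yaw":0},{"x":0,"y":0,"z":0,"yaw":0},{"x":0,"y":0,"z":0,"yaw":0}]' 0.045 10 | egrep 'ee_pos|^force|width'
python3 -m creep '[{"x":0,"y":0,"z":0,"yaw":0},{"x":0,"y":0,"z":0,"yaw":0},{"x":0,"y":0,"z":0,"yaw":0},{"x":0,"y":0,"z":0,"yaw":0},{"x":0,"y":0,"z":0,"yaw":0}]'
```

```text
ee_pos: [0.6025, -0.1328, 0.0889]
force: [0.6, -0.2, 0.5]
gripper_width: 0.0642
clock: 26.63
ee_pos: [0.6025, -0.1328, 0.0888]
eef_rot: [-180.0, -0.0, -5.2]
force: [-0.2, 0.7, 2.0]
gripper_width: 0.0582
grip_force: 9.9
```

```bash
python3 -m creep '[{"x":0,"y":0,"z":0,"yaw":-0.041},{"x":0,"y":0,"z":0,"yaw":-0.041},{"x":0,"y":0,"z":0,"yaw":-0.041},{"x":0,"y":0,"z":0,"yaw":-0.041},{"x":0,"y":0,"z":0,"yaw":0}]'  0.045 12
for i in 1 2; do python3 -m creep '[{"x":0,"y":-0.004,"z":0,"yaw":0},{"x":0,"y":-0.004,"z":0,"yaw":0},{"x":0,"y":-0.004,"z":0,"yaw":0},{"x":0,"y":-0.004,"z":0,"yaw":0},{"x":0,"y":-0.004,"z":0,"yaw":0}]'; done
python3 -m creep '[{"x":0,"y":0,"z":0,"yaw":0},{"x":0,"y":0,"z":0,"yaw":0}]'
```

```text
clock: 27.05
ee_pos: [0.6053, -0.1316, 0.0895]
eef_rot: [-179.9, -0.4, 4.2]
force: [4.2, 0.2, -0.3]
gripper_width: 0.0566
grip_force: 11.9
clock: 27.47
ee_pos: [0.6024, -0.1167, 0.0895]
eef_rot: [179.7, -0.2, 4.0]
force: [3.0, -3.6, 0.9]
gripper_width: 0.0562
grip_force: 12.0
clock: 27.88
ee_pos: [0.6009, -0.0968, 0.0895]
eef_rot: [179.7, -0.2, 4.0]
force: [3.9, -4.5, 1.4]
gripper_width: 0.0563
grip_force: 12.0
clock: 28.05
ee_pos: [0.6008, -0.0953, 0.0894]
eef_rot: [179.8, -0.2, 4.1]
force: [4.5, -3.4, 1.0]
gripper_width: 0.056
grip_force: 12.0
```

```bash
for i in 1 2 3 4; do python3 -m creep '[{"x":0.001,"y":0,"z":0.0005,"yaw":0},{"x":0.001,"y":0,"z":0.0005,"yaw":0},{"x":0,"y":0,"z":0,"yaw":0}]' | egrep 'ee_pos|^force'; done
```

```text
ee_pos: [0.6013, -0.095, 0.0886]
force: [0.0, -3.1, 5.9]
ee_pos: [0.6031, -0.0939, 0.0876]
force: [0.1, -2.5, 6.9]
ee_pos: [0.6042, -0.0935, 0.0871]
force: [-1.9, -1.8, 10.5]
ee_pos: [0.6047, -0.0935, 0.0866]
force: [-6.1, -1.2, 16.3]
```

```bash
python3 -m creep '[{"x":0,"y":0,"z":-0.0005,"yaw":0},{"x":0,"y":0,"z":0,"yaw":0},{"x":0,"y":0,"z":0,"yaw":0},{"x":0,"y":0,"z":0,"yaw":0},{"x":0,"y":0,"z":0,"yaw":0}]' 0.093 10 | egrep 'ee_pos|^force|width'
python3 -m creep '[{"x":0,"y":0,"z":0,"yaw":0},{"x":0,"y":0,"z":0,"yaw":0},{"x":0,"y":0,"z":0,"yaw":0},{"x":0,"y":0,"z":0,"yaw":0},{"x":0,"y":0,"z":0,"yaw":0}]' | egrep 'ee_pos|^force|width'
python3 -m creep '[{"x":0,"y":0,"z":-0.03,"yaw":0},{"x":0,"y":0,"z":-0.04,"yaw":0},{"x":0,"y":0,"z":-0.04,"yaw":0},{"x":0,"y":0,"z":0,"yaw":0}]' 0.0 30| egrep 'ee_pos|^force|width'
python3 -m creep '[{"x":0,"y":0.04,"z":0,"yaw":0},{"x":0,"y":0.04,"z":0,"yaw":0},{"x":0,"y":0.04,"z":0,"yaw":0},{"x":0,"y":0.04,"z":0,"yaw":0},{"x":0,"y":0.04,"z":0,"yaw":0}]' | egrep 'ee_pos|^force|width'
python3 pr.py g top scene; python3 -c "
import cv2,numpy as np
r=lambda a,k:cv2.resize(a,None,fx=k,fy=k,interpolation=cv2.INTER_CUBIC)
t=cv2.imread('pics/t_g.png');s=cv2.imread('pics/s_g.png')
cv2.imwrite('pics/last.png',np.hstack([r(t[200:290,320:410],4.4),r(s[170:260,255:345],4.4)]))"
```

```text
ee_pos: [0.6067, -0.0918, 0.0844]
force: [0.5, 0.1, 0.4]
gripper_width: 0.0846
ee_pos: [0.6074, -0.0923, 0.0851]
force: [-0.5, -0.6, -0.0]
gripper_width: 0.093
ee_pos: [0.6126, -0.093, 0.2039]
force: [1.7, 0.7, 1.3]
gripper_width: 0.0706
ee_pos: [0.6218, -0.2937, 0.1952]
force: [0.9, -0.2, 0.8]
gripper_width: 0.0377
top cols y=-20+4i
.................................................. 145
.................................................. 140
.................................................. 135
.................................................. 130
.................................................. 125
......................#####....#####.............. 120
......................#####....#####.............. 115
......................#####..#######.............. 110
......................#####..#######.............. 105
......................#####...#######............. 100
.......................#####..#######............. 95
.......................#####.########............. 90
.......................##############............. 85
.......................##############............. 8
[... 2139 characters left out ...]
..............#####################.............. 45
...............#####################.............. 40
...............##############..#####.............. 35
...............##############.######.............. 30
...............#####################..#......##### 25
...............#####################..#.......#### 20
...............#####################..##......#### 15
...............#####################..###......### 10
...............#####################..###.......## 5
...............#####################..#........... 0
...............#####.............................. -5
.................................................. -10
.................................................. -15
```

View pics/last.png

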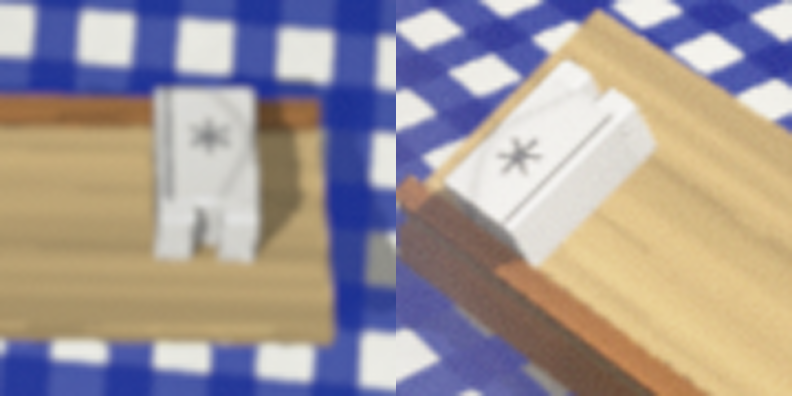

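The block lies square on the board with its plain end at the ledge and the notch uphill (top crop ≈ 155–255, 90–260). A gentle push on the notched end will make sure it is seated.

```bash
python3 -m creep '[{"x":0,"y":0,"z":0,"yaw":0},{"x":0,"y":0,"z":0,"yaw":0},{"x":0,"y":0,"z":0,"yaw":0},{"x":0,"y":0,"z":0,"yaw":0}]' 0.0 30| egrep 'ee_pos|width'
python3 -c "
from arc import *
to(*W(-.099,.100,.072),4.2)"
```

```text
ee_pos: [0.6227, -0.2893, 0.1953]
gripper_width: 0.0034
tcp [ 0.6227 -0.2893  0.1953] [-1.7992e+02 -3.0000e-02  4.3900e+00] F [-0.5  0.9  0. ] t 31.07 w 0.0034
shift tool x -0.0704 y -0.1944 z 0.0783 yaw rad 0.0032
```

```bash
python3 -m creep '[{"x":-0.0234,"y":0,"z":0,"yaw":0},{"x":-0.0234,"y":-0.03,"z":0,"yaw":0},{"x":-0.0234,"y":-0.03,"z":0,"yaw":0},{"x":0,"y":-0.04,"z":0,"yaw":0},{"x":0,"y":-0.04,"z":0,"yaw":0}]' | grep ee_pos
python3 -m creep '[{"x":0,"y":-0.04,"z":0,"yaw":0},{"x":0,"y":-0.0144,"z":0,"yaw":0},{"x":0,"y":0,"z":0.03,"yaw":0},{"x":0,"y":0,"z":0.028,"yaw":0},{"x":0,"y":0,"z":0.01,"yaw":0}]' | grep ee_pos
python3 -m creep '[{"x":0,"y":0,"z":0.005,"yaw":0},{"x":0,"y":0,"z":0.005,"yaw":0},{"x":0,"y":0,"z":0,"yaw":0},{"x":0,"y":0,"z":0,"yaw":0}]' | egrep 'ee_pos|^force'
for i in 1 2 3; do python3 -m creep '[{"x":0.001,"y":0,"z":0.0005,"yaw":0},{"x":0.001,"y":0,"z":0.0005,"yaw":0},{"x":0,"y":0,"z":0,"yaw":0}]' | egrep 'ee_pos|^force'; done
```

```text
ee_pos: [0.5401, -0.1562, 0.1957]
ee_pos: [0.5357, -0.1008, 0.1247]
ee_pos: [0.5385, -0.1034, 0.118]
force: [-0.0, 0.3, -0.0]
ee_pos: [0.5404, -0.1031, 0.1167]
force: [-0.6, -0.2, -0.2]
ee_pos: [0.542, -0.1028, 0.1151]
force: [0.2, -0.2, 0.5]
ee_pos: [0.544, -0.1026, 0.114]
force: [0.2, 0.0, -0.1]
```

```bash
for i in 1 2 3 4 5 6; do python3 -m creep '[{"x":0.001,"y":-0.0006,"z":0.0002,"yaw":0},{"x":0,"y":0,"z":0,"yaw":0},{"x":0,"y":0,"z":0,"yaw":0}]' | egrep 'ee_pos|^force'; done
```

```text
ee_pos: [0.5447, -0.1018, 0.1139]
force: [0.6, -0.1, -0.2]
ee_pos: [0.5457, -0.1012, 0.1138]
force: [0.3, 0.8, 0.5]
ee_pos: [0.5467, -0.1005, 0.1135]
force: [0.7, 0.6, -0.1]
ee_pos: [0.5476, -0.0999, 0.1133]
force: [-0.3, 0.5, 0.5]
ee_pos: [0.5486, -0.0992, 0.1131]
force: [-0.1, -0.8, 0.7]
ee_pos: [0.5495, -0.0986, 0.1129]
force: [-0.6, 0.4, 0.5]
```

```bash
for i in 1 2 3 4; do python3 -m creep '[{"x":0.001,"y":0,"z":0,"yaw":0},{"x":0,"y":0,"z":0,"yaw":0},{"x":0,"y":0,"z":0,"yaw":0}]' | egrep 'ee_pos|^force'; done
```

```text
ee_pos: [0.55, -0.0986, 0.1128]
force: [0.0, 0.3, 0.4]
ee_pos: [0.5505, -0.0988, 0.1127]
force: [-2.3, -1.5, 0.4]
ee_pos: [0.5508, -0.0988, 0.1126]
force: [-4.7, -2.1, 1.8]
ee_pos: [0.551, -0.0989, 0.1125]
force: [-6.7, -0.8, 2.7]
```

```bash
python3 -m creep '[{"x":-0.004,"y":0,"z":-0.002,"yaw":0},{"x":-0.006,"y":0,"z":-0.005,"yaw":0},{"x":0,"y":0,"z":-0.03,"yaw":0},{"x":0,"y":0,"z":-0.04,"yaw":0},{"x":0,"y":0.03,"z":0,"yaw":0}]' | grep ee_pos
python3 -m creep '[{"x":0,"y":0.04,"z":0,"yaw":0},{"x":0,"y":0.04,"z":0,"yaw":0},{"x":0,"y":0.04,"z":0,"yaw":0},{"x":0,"y":0,"z":0,"yaw":0},{"x":0,"y":0,"z":0,"yaw":0}]'
python3 pr.py h top; python3 pr.py h scene >/dev/null; python3 dif.py h; python3 -c "
import cv2,numpy as np
for n in('scene','top'):
  a=cv2.imread(f'pics/{n}0.png').astype(int);b=cv2.imread(f'pics/{n[0]}_h.png').astype(int); d=abs(a-b).max(2)
  for k,(u,v) in {'scene':dict(scraper=(290,150),mallet=(232,172),stone=(275,302),tin=(450,278),jar=(202,197)),'top':dict(scraper=(460,321),mallet=(462,252),stone=(305,181),tin=(221,295),jar=(445,204))}[n].items(): print(n,k,(d[v-14:v+15,u-14:u+15]>40).mean().round(2))
"
```

```text
ee_pos: [0.5524, -0.1216, 0.198]
clock: 36.32
ee_pos: [0.5548, -0.2525, 0.1906]
eef_rot: [179.8, -0.2, 3.8]
force: [-0.5, 1.0, -0.2]
gripper_width: 0.0004
grip_force: 0.0
top cols y=-20+4i
.................................................. 145
.................................................. 140
.................................................. 135
.................................................. 130
.................................................. 125
.......................####....#####.............. 120
......................#####....#####.............. 115
......................#####...######.............. 110
.......................####..#######.............. 105
.......................#####..######.............. 100
......................######..#######............. 95
......................######..#######............. 90
......................###############............. 85
......................###############............. 80
.......................#.############............. 75
.......................#.############............. 70
.......................#.############
[... 849 characters left out ...]
....#######.......########. -15
scene NEW bright [373 288   9   6  37] [240. 243. 244.] tray plane [0.574 0.187 0.012]
scene NEW bright [366 295   8   6  33] [243. 245. 246.] tray plane [0.601 0.193 0.012]
scene NEW bright [364 303  11  10  70] [242. 244. 245.] tray plane [0.621 0.214 0.012]
top NEW bright [247 224   9  10  55] [229. 230. 230.] tray plane [0.622 0.212 0.012]
top NEW bright [299 228   3   6  14] [112. 157. 181.] tray plane [0.628 0.079 0.012]
top NEW bright [254 237   4   7  25] [226. 228. 228.] tray plane [0.589 0.195 0.012]
scene scraper 0.12
scene mallet 0.24
scene stone 0.0
scene tin 0.0
scene jar 0.01
top scraper 0.91
top mallet 1.0
top stone 0.0
top tin 0.0
top jar 0.26
```

```bash
python3 -c "
from h import *
print(proj('scene',ctrl.get_obs()['ee_pos']))
a=cv2.imread('pics/scene0.png').astype(int); t0=cv2.imread('pics/top0.png').astype(int)
for k in 'f':
  d=abs(a-cv2.imread(f'pics/s_{k}.png').astype(int)).max(2); e=abs(t0-cv2.imread(f'pics/t_{k}.png').astype(int)).max(2)
  for n,q,(u,v) in(('s mallet',d,(232,172)),('s scraper',d,(290,150)),('t mallet',e,(462,252)),('t scraper',e,(460,321)),('t jar',e,(445,204))): print(k,n,(q[v-14:v+15,u-14:u+15]>40).mean().round(2))
print(ctrl.sign_off())"
```

```text
(np.float64(267.42957747664764), np.float64(133.61127456816746))
f s mallet 0.32
f s scraper 0.39
f t mallet 0.52
f t scraper 0.48
f t jar 0.51
the job is handed in; nothing more can be done
None
```

The job is handed in at about 36 s: all three chips are in the tray, the block is turned with its plain end against the ledge and the notch uphill, and the scraper is back upright in its original spot; I never confirmed the mallet was undisturbed, because the arm hid it in the last pictures, but no move was planned near it.

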